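# Draw the glass panel from the leaning rack and stand it to drain

### The job

The tall glass panel was put away wet in the leaning slotted rack. Draw it up out of its slot by its top edge, following the slope of the slot, and stand it upright, same edge up, between the two wire loops of the drainer, its lower edge resting on the drainer's base, then let go. Handle the glass gently, without forcing or knocking it against the rack or the drainer, and leave the shorter board in the rack and the other things where they are.

Things in the scene. Friction and masses are not known exactly. Their poses are not given: they have to be found in the camera images.
- glass: tall clear greenish glass panel, 110 wide x 160 tall x 8 mm thick, 0.26 to 0.49 kg. Origin at the centre of its lower edge face; x through its thickness, y along its width, z from lower to upper edge. At the start it stands in a rack slot, leaning 30 degrees from vertical, top towards the rack's -x (the robot).
- rack: fixed grey plastic rack, 190 x 128 mm, 110 high. Origin: underside centre; z up, y along its two slots. Slot floors at x -30 and +30, z 25 mm. Slots lean 30 degrees from vertical, tops to -x; 13 mm wide, between fins which run up the slope 95 mm from the slot floor on the lower (-x) side and 40 mm on the upper side. End cheeks at y +-64, 45 high.
- board: shorter opaque white plastic board in the rack's other slot, 110 wide x 90 tall x 8 thick, leaning alike; frame as for the glass. Either of the two may be in the front slot. Stays there.
- drainer: fixed drainer: grey base plate 120 (x) x 140 (y) x 12 mm high, two parallel upright steel wire loops (inverted U, 8 mm wire, 90 mm wide along y, tops 64 mm above the table) centred at x -14 and +14 mm; the 20 mm gap between them runs along y through the origin. Origin: underside centre, z up. Panel stands on the base's top at z 12 mm.
- soap_dish: white ceramic soap dish, 115 x 80 x 26 high, origin at the centre of its underside. Bystander.
- scrub_block: steel scrubbing block 70 x 45 x 30 high, origin at the centre of its underside. Bystander.
- nozzle_cap: yellow plastic spray nozzle cap, 38 diameter x 48 high, origin at the centre of its underside. Bystander.
Not all that is in view belongs to the job. What is shaped like the glass but green or purple is not meant.

How it is judged:
By the outcome, as a careful person would: the job done as asked, in the order asked, and still so for the second after the job is handed in, with the robot touching nothing.
It also fails if it takes over 51 s, if anything falls off the work surface, if the arm or the gripper's body presses on something with over 40 N, if the wrist force passes 120 N, or if a joint passes its speed limit or range.

### The arm

A 6-joint arm with a two-finger parallel gripper is mounted at the origin on the work surface. World frame = base frame: x ahead of the robot, y to its left, z up, the work surface at z = 0. Lengths are in mm, angles in rad, forces in N, time in s.
With the tool pointing down it reaches from about 300 to 875 mm from the base axis. Payload 6.4 kg.
Tool frame: the origin (TCP) lies midway between the tips of the shut fingers; the grasp point (between the pads) lies 19 mm behind it (ctrl.grip_depth is the distance from the TCP to the grasp point, in mm); x points along the fingers, y is the direction in which the jaws open and shut, and the axes are right-handed (so a half turn about x gives the same grasp; the last joint's range is limited). The gripper opens to 85 mm and grips with 20 to 120 N. Pads are 22 mm wide; open, the fingers measure 114 mm over their backs; the gripper's body (76 mm by 85 mm) begins 54 mm behind the grasp point. The pads swing forward as they close: fully open they stand 13 mm farther back than shut.
Start: joints at [-0.206, 0.181, 1.607, -0, 1.354, -0.206], TCP at [575.014, 0.015, 197.088] pointing down, gripper open.
Joint ranges: [-2.99, 2.99], [-0.89, 2.07], [0.3, 2.58], [-1.14, 4.28], [0, 2.63], [-3.12, 3.12]. Speed limits (rad/s): [2.57, 2.57, 3.01, 3.14, 3.14, 3.14].

### API

Orientations are given as a unit quaternion [x, y, z, w].
In Python, from station import ctrl gives the robot as it stands.
- The arm moves only by the tool send_rows, never from a script. Its argument "plan" is a list of rows, each an object with "claw": the opening, from 0 (shut) to 1 (fully open); "travel": the shift along the tool's x, y, z in units of 15 cm (1.0 is 15 cm), a list of three; "twist": the turn about the tool's x in units of 180 degrees (1.0 is 180 degrees). A call has 1 to 10 rows; each row is the pose to reach, as a shift and turn from the pose commanded when the call began, along the tool's axes at that moment, turning the shorter way round; what a row does not reach only later rows make up. A row lasts 1/12 s, in which the tool goes at most 41.7 mm and 7.16 degrees, less where a joint would pass 70% of its speed; a pose out of reach is approached as far as the arm can. A call with a number of a shift or a turn outside -1 to 1 is refused whole. A call with a gripper value outside its range is refused whole. The fingers move at their own pace and stop on an object; the grip force is fixed at half the most. Time passes only in rows, so rows that repeat a pose let the fingers close. It gives the time, the measured TCP pose, the force and the opening at its end, in the units of the state.
- ctrl.state(): the state, without advancing time (a new reading comes with each control period).
- ctrl.snapshot(name): name is "scene" or "side" or "wrist"; returns the picture (400x640x3 uint8, red, green, blue); there is no depth.
- ctrl.calibration(name): a dict with "fx", "fy", "cx", "cy" (pixels), "cam_to_world" (4x4, takes a point from camera to world coordinates); the wrist camera has in their place "tool_from_camera" (4x4, takes a point from camera to tool coordinates, whose origin is the TCP and whose axes are the tool frame's). Camera axes: x right, y down, z forward; pixel columns grow to the right and rows downward; lengths in mm; the calibration is good to about 2 mm. The wrist camera is an equidistant fisheye: a pixel r from the principal point sees the ray r / f radians off the axis. A picture is of the moment at which its call begins: read the wrist's pose just before it. calibration takes no time and is no camera call.
- ctrl.sign_off(): hands the job in, once; it reports no verdict.
The state is a dict: "time_s": time; "joint_pos": joint angles; "joint_vel": joint speeds; "joint_efforts": joint torques, N m; "tcp_pos": TCP position; "orientation": TCP orientation; "ft_force": force on the tool from outside, world axes, zero at the start; "moment": the same for the moment, N m; "finger_gap": opening from 0.0 (shut) to 1.0 (fully open).
Only numpy, scipy, OpenCV 4.12 (cv2) and the standard library are available. Lean on these libraries where they do the work, as an engineer would, in place of code of your own. Each camera call takes 0.05 s, during which the arm holds its last target. There are 200 camera calls.

## Working session

There is one attempt and no reset: what is moved stays moved. The work goes in short steps, Python scripts to look and compute and a tool call to move; the robot and the scene stay as the last step left them, time stands still between calls to the robot, and variables do not carry over. Pictures are saved under pics/ and viewed, about 8 in all and at most 12, crops included, and the job is handed in when it is done.

Besides the shell and the picture viewer there is one more tool, called as name(argument=value, ...), one argument or row to a line, values as JSON. send_rows: Moves the arm, as the interface text tells. Its arguments: {"type":"object","properties":{"plan":{"type":"array","items":{"type":"object","properties":{"claw":{"type":"number"},"travel":{"type":"array","items":{"type":"number"}},"twist":{"type":"number"}}}}},"required":["plan"]}

```bash
mkdir -p pics; ls; python3 - <<'E'
from station import ctrl
import cv2,numpy as np
np.set_printoptions(precision=4,suppress=True)
for n in ("scene","side","wrist"):
    im=ctrl.snapshot(n); cv2.imwrite(f"pics/{n}0.png",im[...,::-1])
    print(n,ctrl.calibration(n))
print(ctrl.state(),ctrl.grip_depth)
E
```

```text
pics
scene {'fx': 402.3481753081003, 'fy': 402.3481753081003, 'cx': 317.7163988690283, 'cy': 200.38851125269744, 'cam_to_world': array([[  -0.7118,    0.4784,   -0.5142, 1173.1723],
       [   0.7023,    0.4915,   -0.5149,  598.3553],
       [   0.0064,   -0.7277,   -0.6859,  862.5174],
       [   0.    ,    0.    ,    0.    ,    1.    ]])}
side {'fx': 392.67995838684953, 'fy': 392.67995838684953, 'cx': 324.9713800922633, 'cy': 207.09824993986564, 'cam_to_world': array([[   0.7935,   -0.3583,    0.4919,  -72.7947],
       [  -0.6085,   -0.4829,    0.6297, -787.9519],
       [   0.0119,   -0.799 ,   -0.6012,  791.2125],
       [   0.    ,    0.    ,    0.    ,    1.    ]])}
wrist {'fx': 309.70691628693146, 'fy': 309.70691628693146, 'cx': 317.5974077424617, 'cy': 196.7321812003906, 'tool_from_camera': array([[   0.0011,   -0.259 ,    0.9659, -176.2534],
       [   1.    ,    0.0001,   -0.0011,    0.4916],
       [   0.0002,    0.9659,    0.259 ,  -64.8998],
       [   0.    ,    0.    ,    0.    ,    1.    ]])}
{'time_s': 0.15, 'joint_pos': array([-0.2063,  0.1814,  1.6077,  0.    ,  1.3538, -0.2063]), 'joint_vel': array([-0.0015, -0.0037, -0.0031,  0.0016,  0.0001, -0.0011]), 'joint_efforts': array([  0.0019, -44.5261, -35.1693,  -0.0001,   0.0058,   0.    ]), 'tcp_pos': array([574.5591,   0.1237, 196.3996]), 'orientation': array([ 0.4997,  0.5004, -0.5002,  0.4996]), 'ft_force': array([-0.5597, -0.4243,  0.2587]), 'moment': array([ 0.0038, -0.0124,  0.0183]), 'finger_gap': 0.9983505629665335} 18.700000000000003
```

View pics/scene0.png

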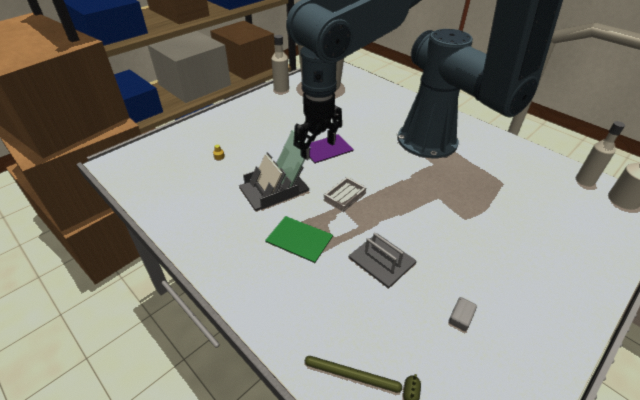

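View pics/side0.png

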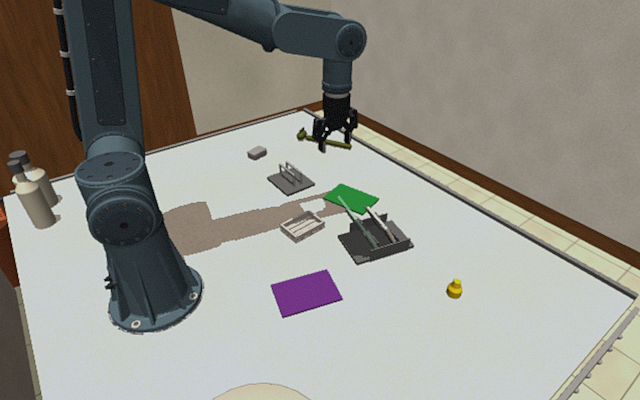

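Candidates in the scene view: the clear greenish tall panel in the rack (292,158), the white board in the rack (268,173), the green slab lying flat (299,238) and the purple slab lying flat (331,149). By the description I choose the panel at (292,158), and check it in close crops.

```bash
python3 - <<'E'
import cv2,numpy as np
s=cv2.imread("pics/scene0.png"); d=cv2.imread("pics/side0.png")
def c(im,x,y,w=100,h=75): return cv2.resize(im[y:y+h,x:x+w],(400,300),interpolation=cv2.INTER_CUBIC)
cv2.imwrite("pics/crop1.png",np.vstack([np.hstack([c(s,230,140),c(d,325,190)]),np.hstack([c(s,335,220),c(d,245,145)])]))
E
```

```text
(no output)
```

View pics/crop1.png

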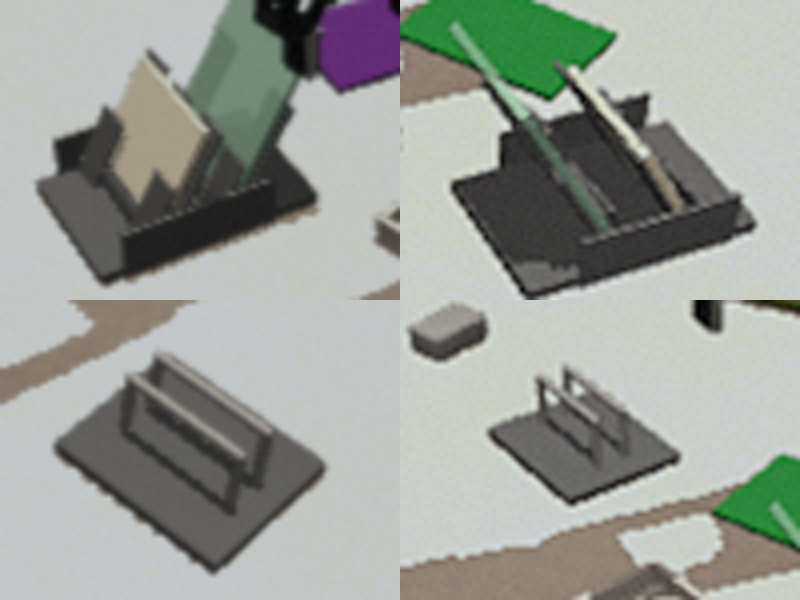

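View pics/wrist0.png

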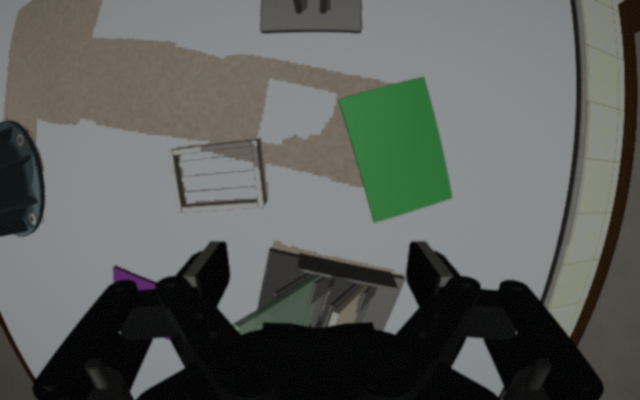

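The crops confirm the translucent greenish tall panel in the rack's front slot (robot side), with the white board in the rear slot. The green and purple slabs lie flat on the table. I'll fit the rack and drainer poses from the corner pixels.

```bash
cat > h.py <<'E'
import numpy as np, cv2
from scipy.optimize import least_squares
from scipy.spatial.transform import Rotation as R
from station import ctrl
np.set_printoptions(precision=2,suppress=True)
def proj(n,P,st=None):
    c=ctrl.calibration(n); P=np.atleast_2d(P).astype(float)
    if n=="wrist":
        T=np.eye(4); T[:3,:3]=R.from_quat(st["orientation"]).as_matrix(); T[:3,3]=st["tcp_pos"]
        M=T@c["tool_from_camera"]
    else: M=c["cam_to_world"]
    q=(P-M[:3,3])@M[:3,:3]
    if n=="wrist":
        r=np.hypot(q[:,0],q[:,1]); k=np.arctan2(r,q[:,2])/r
        q=np.c_[q[:,:2]*k[:,None]]
    else: q=q[:,:2]/q[:,2:]
    return q*[c["fx"],c["fy"]]+[c["cx"],c["cy"]]
def world(p,L):
    L=np.atleast_2d(L).astype(float); a=p[2]; m=np.array([[np.cos(a),-np.sin(a)],[np.sin(a),np.cos(a)]])
    return np.c_[L[:,:2]@m.T+p[:2],L[:,2]]
def fit(obs,p0):  # obs: list (cam, st, local pts, pixels)
    f=lambda p: np.concatenate([(proj(n,world(p,L),s)-px).ravel() for n,s,L,px in obs])
    r=least_squares(f,p0,loss="soft_l1"); return r.x,r.fun.reshape(-1,2)
E
python3 - <<'E'
from h import *
def px(o,l): return np.array(o)+np.array(l)/4
rack=[("scene",None,[[95,-64,0],[95,64,0],[-95,64,0]],px((230,140),[(38,190),(105,283),(318,203)])),
("side",None,[[-95,-64,0],[-95,64,0],[95,-64,0]],px((325,190),[(127,299),(52,188),(355,228)]))]
dr=[("scene",None,[[60,-70,12],[60,70,12],[-60,70,12],[14,-45,62],[14,45,62],[-14,-45,62],[-14,45,62]],px((335,220),[(55,145),(213,263),(325,165),(130,77),(243,157),(158,55),(270,132)])),
("side",None,[[-60,-70,12],[-60,70,12],[60,-70,12],[-14,-45,62],[-14,45,62],[14,-45,62],[14,45,62]],px((245,145),[(172,194),(88,130),(280,154),(200,125),(140,78),(228,112),(167,70)]))]
for n,o in (("rack",rack),("drainer",dr)):
    for sub in (o,o[:1],o[1:]):
        p,r=fit(sub,[600,0,0]); print(n,p,np.degrees(p[2])); 
    p,r=fit(o,[600,0,0]);print(r)
    if n=="rack":
        s,c=.5,.866
        G=[[-30-160*s+e*4*c,y,25+160*c+e*4*s] for y in(-55,55) for e in(-1,1)]
        # sitting on lower fin: shift -2.5 normal
        print(world(p,G)); print(proj("side",world(p,G)),proj("scene",world(p,G)))
E
```

```text
rack [ 588.96 -186.34  -25.37] -1453.6903407943764
rack [ 587.63 -184.86 -553.16] -31693.900029819826
rack [ 590.29 -187.39   -0.25] -14.181958958874572
[[-0.74 -0.19]
 [-0.96  0.63]
 [ 0.01 -0.59]
 [-0.25  0.14]
 [-0.92  0.09]
 [-0.33 -0.19]]
[[ 465.7  -212.92  161.56]
 [ 472.43 -214.56  165.56]
 [ 491.73 -106.05  161.56]
 [ 498.46 -107.69  165.56]]
[[352.27 219.77]
 [354.77 217.89]
 [334.21 196.79]
 [336.52 195.05]] [[295.2  127.98]
 [293.21 127.51]
 [312.96 145.73]
 [310.94 145.32]]
drainer [569.62 239.45   0.  ] 0.14789267374032966
drainer [570.05 241.21 584.33] 33479.511158596426
drainer [ 563.97  228.34 -552.91] -31679.383529849125
[[-1.24 -0.83]
 [ 0.59  0.88]
 [ 0.42 -1.16]
 [-0.13 -0.15]
 [-0.97 -0.87]
 [-0.35 -0.19]
 [-1.02 -0.69]
 [-0.46 -0.41]
 [-0.4  -1.88]
 [ 0.44 -1.78]
 [-0.98 -2.77]
 [ 0.09 -1.66]
 [-1.36 -2.05]
 [-0.17 -1.98]]
```

send_rows(
  plan=[
    {"claw": 1,"travel": [-0.3,0,0],"twist": 0},
    {"claw": 1,"travel": [-0.3,-0.3,0.5],"twist": 0.076},
    {"claw": 1,"travel": [-0.3,-0.6,0.95],"twist": 0.076},
    {"claw": 1,"travel": [-0.3,-0.6,0.95],"twist": 0.076},
    {"claw": 1,"travel": [-0.3,-0.6,0.95],"twist": 0.076},
    {"claw": 1,"travel": [-0.3,-0.6,0.95],"twist": 0.076},
    {"claw": 1,"travel": [-0.3,-0.6,0.95],"twist": 0.076},
    {"claw": 1,"travel": [-0.3,-0.6,0.95],"twist": 0.076},
  ],
)

```text
time_s: 0.82
tcp_pos: [485.0, -142.5, 242.0]
orientation: [0.556, 0.437, -0.556, 0.436]
ft_force: [0.6, 0.0, -0.2]
finger_gap: 0.998
```

```bash
python3 - <<'E'
from h import *
st=ctrl.state(); im=ctrl.snapshot("wrist")[...,::-1].copy(); cv2.imwrite("pics/w1.png",im)
import pickle; pickle.dump(st,open("w1.pkl","wb"))
print(st["tcp_pos"],st["orientation"],R.from_quat(st["orientation"]).as_matrix(),st["ft_force"])
p=[589,-186.3,np.radians(-13.8)]; s,c=.5,.866
G=world(p,[[-30-160*s+e*4*c,y,25+160*c+e*4*s] for y in(-55,55) for e in(-1,1)])
q=proj("wrist",G,st); print(q)
big=cv2.resize(im[200:400,180:460],(784,560),interpolation=cv2.INTER_CUBIC)
for u,v in q: cv2.circle(big,(int((u-180)*2.8),int((v-200)*2.8)),3,(0,0,255),1)
cv2.imwrite("pics/w1c.png",big)
E
```

```text
[ 485.04 -142.47  242.04] [ 0.56  0.44 -0.56  0.44] [[ 0.    0.97 -0.24]
 [ 0.   -0.24 -0.97]
 [-1.    0.   -0.  ]] [ 0.61  0.04 -0.24]
[[315.   268.12]
 [322.48 270.16]
 [314.77 148.95]
 [323.19 149.49]]
```

View pics/w1c.png

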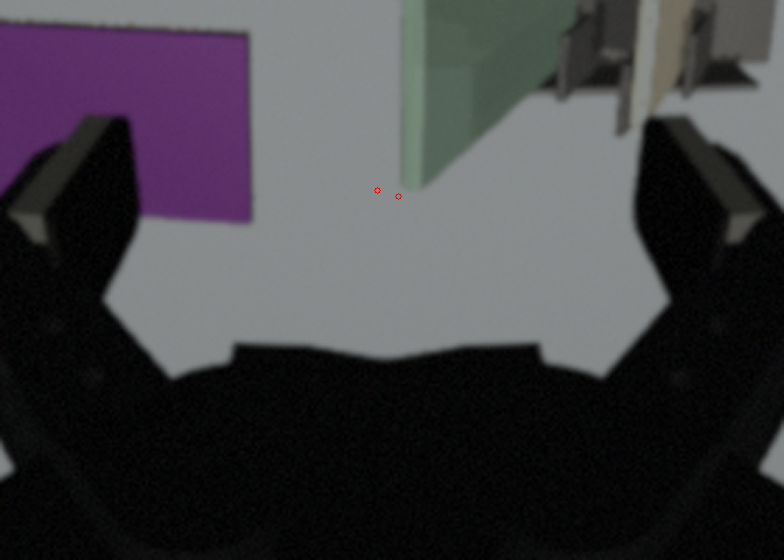

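The wrist crop shows the glass's near top corner at about (327,267), some 7 mm to +x of the prediction. I'll triangulate the top edge from all the cameras now that the arm is out of the way.

```bash
python3 - <<'E'
from h import *
s=ctrl.snapshot("scene")[...,::-1]; d=ctrl.snapshot("side")[...,::-1]; w=cv2.imread("pics/w1.png")
c=lambda im,x,y,ww,hh,k: cv2.resize(im[y:y+hh,x:x+ww],None,fx=k,fy=k,interpolation=cv2.INTER_CUBIC)
top=np.hstack([c(s,265,110,66,50,6),c(d,320,185,66,50,6)])
cv2.imwrite("pics/s2.png",s)
bot=c(w,280,130,132,48,6)
cv2.imwrite("pics/c2.png",np.vstack([top,bot]))
E
```

```text
(no output)
```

View pics/c2.png

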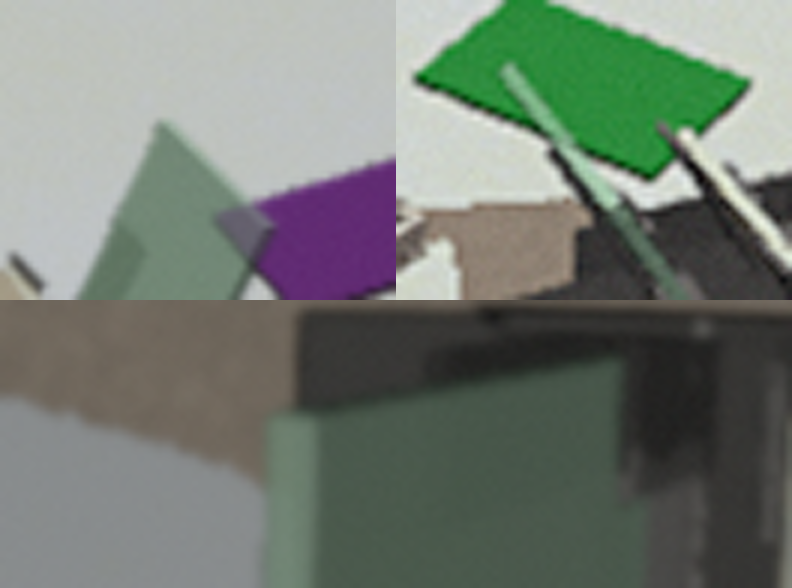

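```bash
python3 - <<'E'
from h import *
import pickle; st=pickle.load(open("w1.pkl","rb"))
def pts(p,e):
    a=p[3]; u=np.array([np.cos(a),np.sin(a),0]); v=np.array([-np.sin(a),np.cos(a),0]); C=np.array(p[:3])
    return np.array([C+y*v+k*(3.46*u+[0,0,2]) for y in(-55,55) for k in e])
obs=[("wrist",(-1,1),[(323.9,266.4),(330.7,267.1),(324.7,148.7),(333,148.4)]),("scene",(0,),[(291.7,130.3),(310,147.5)]),("side",(0,),[(357.5,218.5),(339,196)])]
def run(sub):
    f=lambda p:np.concatenate([(proj(n,pts(p,e),st)-q).ravel() for n,e,q in sub])
    r=least_squares(f,[482,-160,163,-.24]); print(r.x,np.degrees(r.x[3])); return r
r=run(obs);print(r.fun.reshape(-1,2)); run(obs[1:]); run(obs[:1])
E
```

```text
[ 490.33 -161.82  159.58   -0.24] -13.784666180672058
[[-0.01 -0.47]
 [ 0.68  0.78]
 [-0.   -0.51]
 [ 0.12  0.32]
 [ 0.3  -0.65]
 [-0.43  0.06]
 [-1.28  0.65]
 [-0.99  0.31]]
[ 492.84 -161.38  159.86   -0.22] -12.761132200887513
[ 490.14 -161.94  158.92   -0.24] -13.895582850577647
```

send_rows(
  plan=[
    {"claw": 0.7,"travel": [0.0,0.09,0.115],"twist": 0},
    {"claw": 0.6,"travel": [0.25,0.09,0.115],"twist": 0},
    {"claw": 0.5,"travel": [0.45,0.09,0.115],"twist": 0},
    {"claw": 0.45,"travel": [0.55,0.09,0.115],"twist": 0},
    {"claw": 0.4,"travel": [0.6,0.09,0.115],"twist": 0},
    {"claw": 0.4,"travel": [0.613,0.09,0.115],"twist": 0},
    {"claw": 0.4,"travel": [0.613,0.09,0.115],"twist": 0},
    {"claw": 0.4,"travel": [0.613,0.09,0.115],"twist": 0},
  ],
)

```text
time_s: 1.63
tcp_pos: [495.2, -162.5, 151.5]
orientation: [0.556, 0.436, -0.555, 0.438]
ft_force: [-0.3, -0.2, 0.7]
finger_gap: 0.399
```

```bash
python3 - <<'E'
from h import *
s=ctrl.snapshot("side")[...,::-1]; w=ctrl.snapshot("wrist")[...,::-1]
c=lambda im,x,y,ww,hh,k: cv2.resize(im[y:y+hh,x:x+ww],None,fx=k,fy=k,interpolation=cv2.INTER_CUBIC)
cv2.imwrite("pics/c3.png",np.hstack([c(s,300,140,100,125,4),c(w,240,200,160,200,2.5)]))
E
```

```text
(no output)
```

View pics/c3.png

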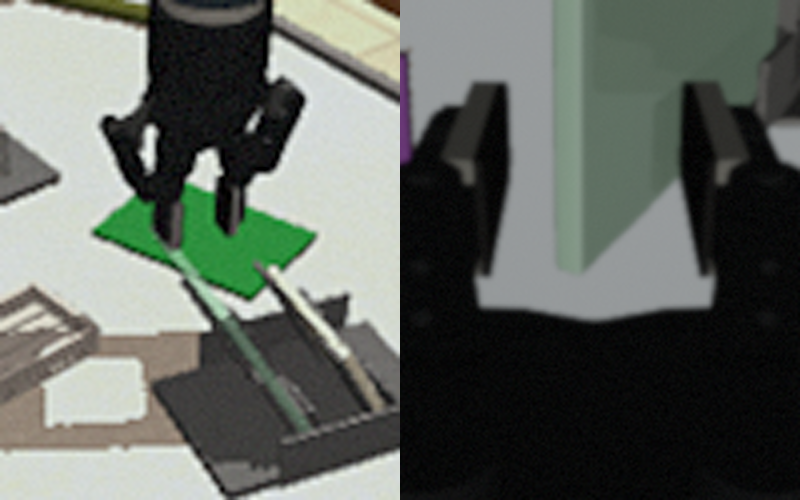

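The glass's top edge lies between the pads: in the wrist picture the strip is at about u=467 and the pads at about u=440 and 515. Now I'll close in steps.

send_rows(
  plan=[
    {"claw": 0.3,"travel": [0,0,0],"twist": 0},
    {"claw": 0.25,"travel": [0,0,0],"twist": 0},
    {"claw": 0.21,"travel": [0,0,0],"twist": 0},
    {"claw": 0.18,"travel": [0,0,0],"twist": 0},
    {"claw": 0.16,"travel": [0,0,0],"twist": 0},
    {"claw": 0.15,"travel": [0,0,0],"twist": 0},
  ],
)

```text
time_s: 2.23
tcp_pos: [494.0, -162.5, 150.2]
orientation: [0.556, 0.437, -0.556, 0.437]
ft_force: [-0.5, 0.3, 0.3]
finger_gap: 0.151
```

send_rows(
  plan=[
    {"claw": 0.14,"travel": [0,0,0],"twist": 0},
    {"claw": 0.13,"travel": [0,0,0],"twist": 0},
    {"claw": 0.12,"travel": [0,0,0],"twist": 0},
    {"claw": 0.11,"travel": [0,0,0],"twist": 0},
    {"claw": 0.11,"travel": [0,0,0],"twist": 0},
  ],
)

```text
time_s: 2.65
tcp_pos: [494.0, -162.5, 150.1]
orientation: [-0.556, -0.437, 0.556, -0.437]
ft_force: [-0.4, -0.3, -0.5]
finger_gap: 0.105
```

```bash
python3 - <<'E'
from h import *
s=ctrl.snapshot("side")[...,::-1]; w=ctrl.snapshot("wrist")[...,::-1]
c=lambda im,x,y,ww,hh,k: cv2.resize(im[y:y+hh,x:x+ww],None,fx=k,fy=k,interpolation=cv2.INTER_CUBIC)
cv2.imwrite("pics/c4.png",np.hstack([c(s,300,140,100,125,4),c(w,270,200,100,125,4)]))
E
```

```text
(no output)
```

View pics/c4.png

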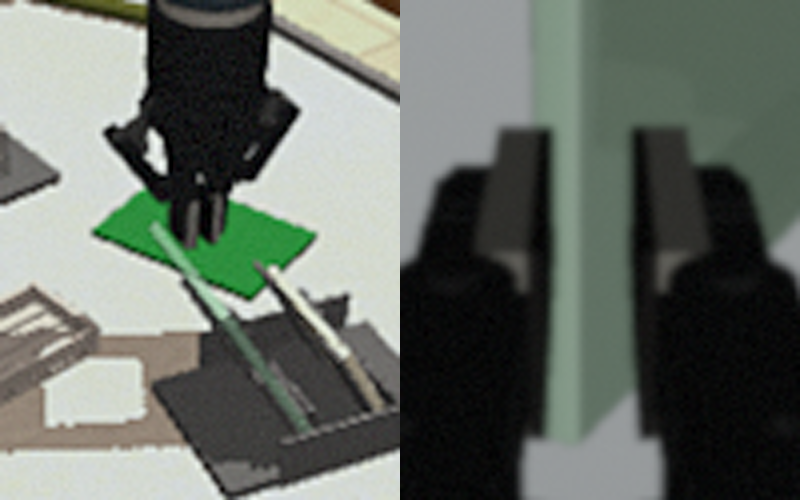

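```bash
python3 - <<'E'
from h import *
st=ctrl.state()
P=np.array([[494,-162.5,150],[494,-162.5,160],[490.3,-161.8,159.6],[490.3,-161.8,150]])
q=proj("side",P);print((q-[300,140])*4)
q=proj("wrist",P,st);print((q-[270,200])*4+[400,0])
print(st["ft_force"],st["tcp_pos"])
E
```

```text
[[191.24 279.08]
 [191.94 267.21]
 [187.01 269.16]
 [186.37 280.56]]
[[587.39  99.88]
 [587.17 123.87]
 [561.13 124.09]
 [562.6  101.06]]
[ 0.87  0.03 -1.17] [ 494.07 -162.45  150.17]
```

```bash
python3 - <<'E'
from h import *
s=ctrl.snapshot("side").astype(int)
for v in range(190,214): print(v,(v-140)*4," ".join("%3d,%3d,%3d|"%tuple(s[v,u]) for u in range(341,358,1)))
E
```

```text
190 200  29, 73, 39|  22, 59, 32|  18, 18, 22|   2,  2,  5|  22, 19, 21|  16, 15, 19|  30, 32, 27|  63, 58, 57|  50, 48, 47|  14, 14, 12|  10,  7, 11|   9,  8,  5|  48, 48, 47|  90, 87, 82|  65, 60, 63|   4, 15,  8|  49,126, 60|
191 204  35,114, 48|  32, 80, 38|  15, 13, 17|  14, 14, 11|  10, 16, 18|  27, 26, 26|  57, 56, 54| 102,100, 96|  74, 73, 72|  13, 11, 15|  15, 15,  8|   1,  3,  6|  54, 56, 50|  92, 88, 86|  63, 60, 60|  13, 32, 18|  33,121, 50|
192 208  38,120, 53|  28, 54, 32|  10,  3, 14|  22, 17, 25|  15, 14, 15|  29, 34, 31|  74, 74, 73|  98,100, 92|  69, 70, 67|   0,  0,  0|   0,  0,  0|   0,  0,  0|  54, 57, 53|  88, 88, 81|  69, 63, 66|  25, 55, 29|  41,127, 55|
193 212  32,118, 48|  24, 54, 31|  21, 14, 15|  14, 16, 19|  12, 18, 12|  24, 26, 22|  70, 68, 66|  94, 91, 85|  62, 59, 59|   0,  1,  0|  12, 10, 14|  10,  6, 11|  56, 58, 54|  89, 86, 84|  65, 55, 56|  17, 62, 24|  46,129, 60|
194 216  44,125, 53|  23, 53, 28|  12,  9, 11|  11,  9, 14|  22, 25, 26|  32, 30, 29|  77, 75, 70|  86, 86, 80|  50, 53, 45|   0,  0,  0|  12, 15, 12|   0,  0,  0|  65, 64, 61|  84, 82
[... 3695 characters left out ...]
  46,152, 65|
211 284 213,218,205| 214,219,201| 213,220,206| 203,208,197| 142,147,141|  60, 58, 59|  42, 50, 45| 118,139,122| 168,201,174| 178,212,185| 147,175,154| 119,134,123|  89, 95, 82|  51, 63, 39|  14, 74, 25|  22,112, 37|  37,132, 51|
212 288 212,218,209| 209,213,204| 212,219,205| 219,225,214| 201,205,194| 132,134,129|  62, 60, 60|  51, 56, 51| 134,162,139| 179,213,184| 177,215,186| 185,207,191| 179,180,173| 165,162,155| 131,136,127|  72, 81, 68|  12, 61, 20|
213 292 215,219,209| 210,217,206| 211,216,204| 213,220,208| 222,229,219| 206,212,203| 125,127,123|  39, 34, 31|  93,114, 98| 156,189,161| 170,207,176| 180,211,189| 207,223,210| 226,233,219| 213,213,206| 172,172,165| 154,158,152|
```

```bash
python3 - <<'E'
from h import *
st=ctrl.state(); M=R.from_quat(st["orientation"]).as_matrix()
for x in (0,-10,-19,-25,-30):
    L=np.array([[x,-4.4,-11],[x,4.4,-11],[x,-4.4,11]]); P=L@M.T+st["tcp_pos"]
    print(x,((proj("wrist",P,st)-[270,200])*4+[400,0]).round().tolist(),proj("side",P).round(1).tolist(),)
s0=cv2.imread("pics/side0.png"); 
L=np.array([[x,k,11] for x in(0,-13,-25,-35) for k in(-42,42)])
P=L@np.array([[0,1,0],[0,0,-1],[-1,0,0]]).T+[574.6,.1,196.4]
print(proj("side",P).round(1).tolist())
for v in range(128,160,2): print(v,"".join("#" if s0[v,u].max()<120 else "." for u in range(305,365)))
E
```

```text
0 [[558.0, 30.0], [617.0, 30.0], [559.0, 166.0]] [[344.5, 207.8], [347.5, 207.1], [348.2, 212.4]]
-10 [[556.0, 51.0], [619.0, 51.0], [558.0, 193.0]] [[344.7, 204.9], [347.6, 204.1], [348.3, 209.4]]
-19 [[554.0, 72.0], [620.0, 72.0], [556.0, 220.0]] [[344.8, 202.2], [347.8, 201.4], [348.5, 206.7]]
-25 [[553.0, 87.0], [621.0, 87.0], [555.0, 239.0]] [[344.9, 200.4], [347.9, 199.6], [348.6, 204.9]]
-30 [[552.0, 100.0], [622.0, 100.0], [554.0, 256.0]] [[345.0, 198.8], [348.0, 198.1], [348.7, 203.4]]
[[325.1, 167.0], [347.2, 158.4], [325.2, 163.1], [347.4, 154.6], [325.2, 159.5], [347.6, 151.1], [325.3, 156.5], [347.7, 148.1]]
128 ........############...##############..###########..........
130 ........#############..#######...####...########............
132 #......###################..........###########.............
134 ##.....###########.######..............########.............
136 #################.####.................#########............
138 #####################..................############.........
140 ...#######################.............#######....#####.....
142 ...........#########################....#####.........#####.
144 ..............################################...........###
146 .............#######.........##################.............
148 .............#######...................#######..............
150 ...............#####........................................
152 .................###........................................
154 ............................................................
156 ............................................................
158 ............................................................
```

Both cameras show the fingertips standing about 30–35 mm above the nominal TCP, just over the glass edge, which is why nothing was gripped. I'll reopen and go lower.

send_rows(
  plan=[
    {"claw": 0.4,"travel": [0,0,0],"twist": 0},
    {"claw": 0.4,"travel": [0,0,0],"twist": 0},
    {"claw": 0.4,"travel": [0,0,0],"twist": 0},
    {"claw": 0.4,"travel": [0.07,0,0],"twist": 0},
    {"claw": 0.4,"travel": [0.14,0,0],"twist": 0},
    {"claw": 0.4,"travel": [0.2,0,0],"twist": 0},
    {"claw": 0.4,"travel": [0.2,0,0],"twist": 0},
    {"claw": 0.4,"travel": [0.2,0,0],"twist": 0},
  ],
)

```text
time_s: 3.47
tcp_pos: [493.1, -161.9, 118.8]
orientation: [-0.556, -0.438, 0.556, -0.436]
ft_force: [0.7, 0.6, 0.6]
finger_gap: 0.399
```

```bash
python3 - <<'E'
from h import *
s=ctrl.snapshot("side")[...,::-1]; w=ctrl.snapshot("wrist")[...,::-1]
c=lambda im,x,y,ww,hh,k: cv2.resize(im[y:y+hh,x:x+ww],None,fx=k,fy=k,interpolation=cv2.INTER_CUBIC)
cv2.imwrite("pics/c5.png",np.hstack([c(s,320,170,50,62,8),c(w,267,200,100,124,4)]))
print(ctrl.state()["tcp_pos"])
E
```

```text
[ 494.12 -162.46  120.09]
```

View pics/c5.png

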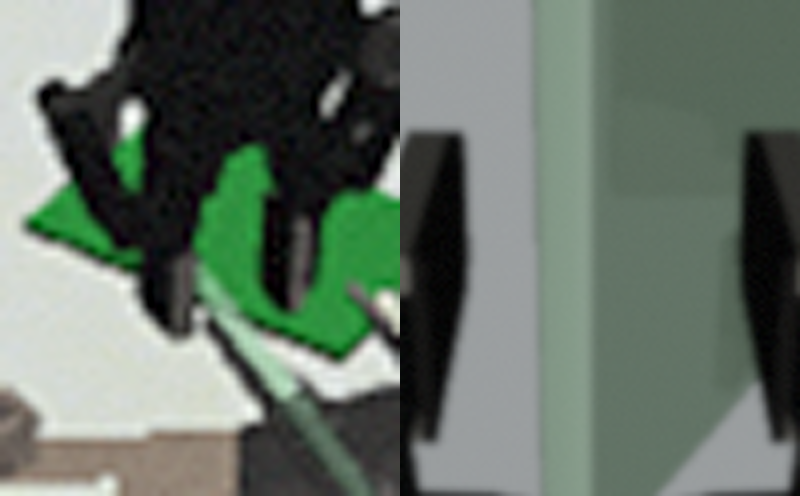

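The tips now stand about 2 mm below the top edge (side view, pads at (342,212) and (357,208)), and the edge lies between the pads. I'll go 6–7 mm lower and close slowly.

send_rows(
  plan=[
    {"claw": 0.4,"travel": [0.045,0,0],"twist": 0},
    {"claw": 0.32,"travel": [0.045,0,0],"twist": 0},
    {"claw": 0.28,"travel": [0.045,0,0],"twist": 0},
    {"claw": 0.24,"travel": [0.045,0,0],"twist": 0},
    {"claw": 0.22,"travel": [0.045,0,0],"twist": 0},
    {"claw": 0.2,"travel": [0.045,0,0],"twist": 0},
    {"claw": 0.18,"travel": [0.045,0,0],"twist": 0},
    {"claw": 0.17,"travel": [0.045,0,0],"twist": 0},
    {"claw": 0.16,"travel": [0.045,0,0],"twist": 0},
  ],
)

```text
time_s: 4.32
tcp_pos: [494.5, -162.6, 114.1]
orientation: [0.556, 0.437, -0.556, 0.437]
ft_force: [-1.7, 1.8, 4.9]
finger_gap: 0.168
```

send_rows(
  plan=[
    {"claw": 0.15,"travel": [0,0,0],"twist": 0},
    {"claw": 0.14,"travel": [0,0,0],"twist": 0},
    {"claw": 0.13,"travel": [0,0,0],"twist": 0},
    {"claw": 0.12,"travel": [0,0,0],"twist": 0},
    {"claw": 0.12,"travel": [0,0,0],"twist": 0},
  ],
)

```text
time_s: 4.73
tcp_pos: [495.6, -162.9, 114.8]
orientation: [0.557, 0.436, -0.555, 0.438]
ft_force: [-0.7, 1.5, 6.9]
finger_gap: 0.153
```

Contact at a 13 mm opening, as expected for the leaning panel, with small forces. I'll draw it a short way up the slope as a test.

send_rows(
  plan=[
    {"claw": 0,"travel": [0,0,0],"twist": 0},
    {"claw": 0,"travel": [0,0,0],"twist": 0},
    {"claw": 0,"travel": [-0.023,-0.013,0],"twist": 0},
    {"claw": 0,"travel": [-0.046,-0.027,0],"twist": 0},
    {"claw": 0,"travel": [-0.069,-0.04,0],"twist": 0},
    {"claw": 0,"travel": [-0.092,-0.053,0],"twist": 0},
    {"claw": 0,"travel": [-0.115,-0.067,0],"twist": 0},
    {"claw": 0,"travel": [-0.115,-0.067,0],"twist": 0},
  ],
)

```text
time_s: 5.4
tcp_pos: [487.0, -161.2, 132.3]
orientation: [0.557, 0.435, -0.555, 0.439]
ft_force: [4.8, 0.5, 2.5]
finger_gap: 0.144
```

```bash
python3 - <<'E'
from h import *
s=ctrl.snapshot("side")[...,::-1]; w=ctrl.snapshot("wrist")[...,::-1]
c=lambda im,x,y,ww,hh,k: cv2.resize(im[y:y+hh,x:x+ww],None,fx=k,fy=k,interpolation=cv2.INTER_CUBIC)
cv2.imwrite("pics/c6.png",np.hstack([c(s,310,165,80,100,5),c(w,267,200,100,125,4)]))
st=ctrl.state();print(st["tcp_pos"],st["ft_force"],st["finger_gap"],st["moment"])
E
```

```text
[ 486.65 -161.06  132.11] [4.23 0.3  2.27] 0.13973735135649168 [-0.34 -1.57 -0.03]
```

View pics/c6.png

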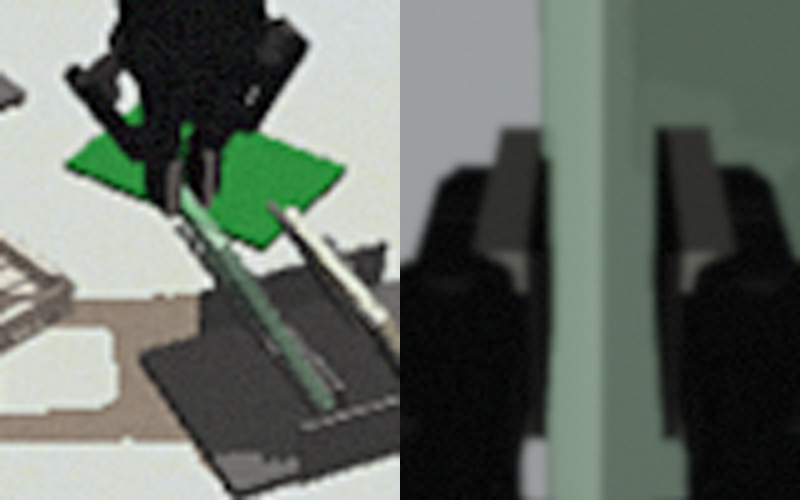

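```bash
python3 - <<'E'
from h import *
st=ctrl.state(); n=ctrl.snapshot("scene")[...,::-1]; w=ctrl.snapshot("wrist")[...,::-1]
cv2.imwrite("pics/s3.png",n); cv2.imwrite("pics/w3.png",w)
a=np.radians(-13.8);u=np.array([np.cos(a),np.sin(a),0]);v=np.array([-np.sin(a),np.cos(a),0])
for d in (0,10,20):
    C=np.array([490.3,-161.8,159.6])+d*(-.5*u+[0,0,.866])
    P=np.array([C+y*v+k*(3.46*u+[0,0,2]) for y in(-55,55) for k in(-1,1)])
    print(d,proj("wrist",P,st).round(1).tolist(),proj("scene",P[1::2]).round(1).tolist())
# bottom corner nearest scene cam
for r in range(86,130,4): print(r,w[r,305:345,1])
print("near")
for r in range(286,360,6): print(r,w[r,296:345,1])
E
```

```text
0 [[317.4, 323.5], [329.1, 327.5], [317.8, 135.8], [332.5, 136.4]] [[291.0, 129.4], [308.6, 147.4]]
10 [[308.9, 332.5], [320.9, 336.9], [306.9, 137.1], [322.3, 137.7]] [[292.3, 126.6], [310.0, 144.4]]
20 [[299.7, 342.1], [312.0, 346.9], [294.7, 138.6], [310.7, 139.2]] [[293.6, 123.8], [311.5, 141.5]]
86 [158 158 158 157 158 157 158 158 158 157 157 158 158 158 157 158 157 153
 144 128 119 117 118 116 117 116 116 115 116 116 117 117 118 116 117 116
 117 116 115 117]
90 [158 158 158 158 158 158 157 158 157 158 158 158 157 158 157 158 154 143
 128 119 116 115 112 113 116 117 118 119 119 119 118 117 118 118 117 117
 116 116 118 115]
94 [158 158 158 158 158 158 158 158 158 158 158 158 157 155 148 137 126 118
 118 118 118 119 119 118 119 118 118 116 117 116 116 117 119 119 118 118
 116 116 118 116]
98 [159 158 158 158 158 158 159 158 159 159 158 158 157 154 143 130 120 117
 116 118 120 121 121 123 122 122 119 118 117 117 117 118 119 120 120 119
 119 118 118 119]
102 [159 158 159 158 158 158 158 158 159 157 158 158 154 144 133 123 119 118
 117 116 117 119 120 120 123 123 121 119 119 118 118 
[... 2708 characters left out ...]
 6
  8 11  8  8  8  8  6  9  5  9  7  5 11  8  9 10 12  4  8 12  8 10  5 13
 10]
340 [11  7 10 11  4 12  7  9  7  7  3  9  9 11 11 10 11 14 12  6  7 11  7  9
  6 14  9  7 10  7  9 10 10  6  7  7  6  6 12  6 10  7  6 15  8  8  7  8
 11]
346 [ 5 11 10 11  7  7 13 11  8  8 10  8 11  7 10  5 11  5 11  5 15  5  8  7
  3  8 14  7  9  6  9 12 10  8  4 13  5 10  9 10  5 12  8  7 11  8 10  8
 11]
352 [ 9  6  3  7  7  7  5  7  7 12  8  8 11 10  6 11  7  6 12  5  8  6  8  5
  8  5 11  6  9 10 11  8 11  8  9  6 11  9  7 11 10  7  9  6  7  8  8  9
 11]
358 [ 9  9  5  8  8  8  7 11  7  7  6  8 13  9  5  8 10  9 12  9  2  8 13 10
  6  4 10  7  5  8  9  8  4  9  7  9 10  6  5  5  7  7 10 11  9  5  8  8
  8]
```

The wrist strip at u≈304–317 (row 322) fits the glass having risen about 15 mm along the slope, so it is coming. I'll draw on along the slope.

send_rows(
  plan=[
    {"claw": 0,"travel": [-0.023,-0.013,0],"twist": 0},
    {"claw": 0,"travel": [-0.046,-0.027,0],"twist": 0},
    {"claw": 0,"travel": [-0.069,-0.04,0],"twist": 0},
    {"claw": 0,"travel": [-0.092,-0.053,0],"twist": 0},
    {"claw": 0,"travel": [-0.115,-0.067,0],"twist": 0},
    {"claw": 0,"travel": [-0.115,-0.067,0],"twist": 0},
  ],
)

```text
time_s: 6.1
tcp_pos: [475.9, -158.2, 148.7]
orientation: [0.557, 0.436, -0.555, 0.438]
ft_force: [4.9, -1.2, 2.3]
finger_gap: 0.136
```

```bash
cat > m.py <<'E'
from h import *
st=ctrl.state(); n=ctrl.snapshot("scene")[...,::-1]; w=ctrl.snapshot("wrist")[...,::-1]
print(st["tcp_pos"],st["ft_force"],st["finger_gap"],st["moment"])
a=np.radians(-13.8);u=np.array([np.cos(a),np.sin(a),0]);v=np.array([-np.sin(a),np.cos(a),0])
D=(st["tcp_pos"]-[495.6,-162.9,114.8])
for f in (0,.5,1):
    C=np.array([490.3,-161.8,159.6])+D*f
    P=np.array([C+y*v+k*(3.46*u+[0,0,2]) for y in(-55,-33) for k in(-1,1)])
    print(f,D,proj("wrist",P,st).round(1).tolist(),proj("scene",P[1::2]).round(1).tolist())
for r in (300,312,318,324): print(r,"".join(" %d"%x for x in w[r,285:340,1]))
E
python3 m.py
```

```text
[ 475.92 -158.22  148.67] [ 4.92 -1.24  2.27] 0.13637050594991093 [-0.35 -1.77 -0.02]
0 [-19.68   4.68  33.87] [[334.3, 308.1], [345.4, 311.5], [335.2, 279.6], [346.9, 282.7]] [[291.0, 129.4], [294.4, 132.8]]
0.5 [-19.68   4.68  33.87] [[319.0, 324.3], [330.7, 328.3], [319.1, 294.6], [331.5, 298.4]] [[293.7, 123.8], [297.1, 127.2]]
1 [-19.68   4.68  33.87] [[301.1, 342.5], [313.4, 347.3], [300.0, 311.9], [313.2, 316.5]] [[296.4, 118.2], [299.8, 121.6]]
300  10 7 0 7 11 13 10 9 12 13 11 16 11 13 15 16 19 34 69 110 134 147 149 150 151 151 152 152 154 154 152 141 126 115 113 112 112 112 112 112 112 113 112 112 111 104 88 59 32 20 19 15 10 9 8
312  8 10 10 6 5 6 9 9 10 14 14 32 75 118 143 152 153 147 137 136 143 148 149 149 150 151 152 153 154 154 151 141 125 114 111 112 112 111 112 112 112 113 111 112 112 111 113 112 111 111 110 103 87 55 25
318  10 7 3 8 9 12 9 11 7 13 19 50 94 130 150 155 156 151 145 141 143 146 148 148 150 151 152 153 154 153 150 139 124 113 112 112 111 112 112 112 112 112 111 112 112 111 112 111 112 111 112 109 96 69 36
324  6 2 9 6 9 10 8 7 13 13 9 31 65 100 123 135 139 137 133 130 134 140 146 147 149 149 151 152 153 153 149 138 123 113 111 111 111 112 111 111 111 110 111 109 108 105 103 101 100 99 97 91 77 52 26
```

send_rows(
  plan=[
    {"claw": 0,"travel": [-0.023,-0.013,0],"twist": 0},
    {"claw": 0,"travel": [-0.046,-0.027,0],"twist": 0},
    {"claw": 0,"travel": [-0.069,-0.04,0],"twist": 0},
    {"claw": 0,"travel": [-0.092,-0.053,0],"twist": 0},
    {"claw": 0,"travel": [-0.115,-0.067,0],"twist": 0},
    {"claw": 0,"travel": [-0.138,-0.08,0],"twist": 0},
    {"claw": 0,"travel": [-0.162,-0.093,0],"twist": 0},
    {"claw": 0,"travel": [-0.185,-0.107,0],"twist": 0},
    {"claw": 0,"travel": [-0.208,-0.12,0],"twist": 0},
    {"claw": 0,"travel": [-0.208,-0.12,0],"twist": 0},
  ],
)

```text
time_s: 7.03
tcp_pos: [458.4, -153.9, 179.8]
orientation: [0.557, 0.436, -0.555, 0.438]
ft_force: [5.7, -1.5, 1.7]
finger_gap: 0.139
```

```bash
python3 m.py
```

```text
[ 458.35 -153.88  179.8 ] [ 5.71 -1.5   1.67] 0.13893397968843876 [-0.3  -1.78 -0.04]
0 [-37.25   9.02  65.  ] [[356.5, 283.6], [366.4, 286.1], [358.1, 257.3], [368.5, 259.6]] [[291.0, 129.4], [294.4, 132.8]]
0.5 [-37.25   9.02  65.  ] [[332.8, 309.5], [343.9, 312.9], [333.6, 280.9], [345.4, 284.0]] [[296.1, 118.7], [299.5, 122.1]]
1 [-37.25   9.02  65.  ] [[301.1, 342.5], [313.4, 347.3], [300.0, 311.9], [313.2, 316.5]] [[301.3, 107.8], [304.8, 111.0]]
300  8 9 9 7 5 11 5 8 9 13 10 11 11 8 15 20 21 31 69 108 133 143 146 147 148 150 149 151 151 151 148 139 124 114 110 111 110 110 110 109 110 109 111 110 108 103 85 58 29 18 18 17 8 10 9
312  10 6 5 7 9 2 9 7 11 13 17 29 74 117 141 150 151 144 134 134 141 144 145 147 148 150 150 150 152 151 149 138 123 113 110 110 110 110 110 110 110 110 110 110 111 110 110 109 109 109 108 102 85 54 24
318  12 6 4 7 9 11 12 5 6 9 17 49 93 129 147 153 153 149 142 139 141 145 146 147 149 148 149 150 151 151 147 137 122 112 110 110 108 110 109 110 109 110 109 109 109 108 109 110 110 109 109 105 95 67 36
324  6 9 9 8 5 4 7 10 4 8 13 28 63 98 121 133 136 135 130 127 132 138 142 145 146 147 148 150 150 150 147 136 120 111 110 109 109 109 109 108 108 107 107 107 105 103 100 100 98 96 93 89 74 50 26
```

The glass now follows rigidly, about 70 mm out and past the upper fin, and its foot rests lightly on the long lower fin. I'll go 12 mm further up the slope, then start bringing it upright about its lower edge, so that the foot doesn't snap over the fin's end.

send_rows(
  plan=[
    {"claw": 0,"travel": [-0.023,-0.013,0],"twist": 0},
    {"claw": 0,"travel": [-0.046,-0.027,0],"twist": 0},
    {"claw": 0,"travel": [-0.069,-0.04,0],"twist": 0},
    {"claw": 0,"travel": [-0.09,-0.002,0],"twist": 0},
    {"claw": 0,"travel": [-0.109,0.037,0],"twist": 0},
    {"claw": 0,"travel": [-0.127,0.077,0],"twist": 0},
    {"claw": 0,"travel": [-0.143,0.118,0],"twist": 0},
    {"claw": 0,"travel": [-0.143,0.118,0],"twist": 0},
    {"claw": 0,"travel": [-0.143,0.118,0],"twist": 0},
  ],
)

```text
time_s: 7.88
tcp_pos: [474.9, -157.9, 200.7]
orientation: [0.556, 0.437, -0.556, 0.437]
ft_force: [3.1, -1.5, 0.4]
finger_gap: 0.111
```

```bash
python3 m.py | sed -n '1p;5,9p'
```

```text
[ 474.93 -157.86  200.73] [ 3.15 -1.47  0.39] 0.11055835690054404 [-0.33 -1.41 -0.03]
300  13 10 11 6 6 13 5 4 7 3 7 11 10 12 12 9 9 12 14 20 35 73 116 141 150 150 151 151 151 152 152 152 152 150 145 129 110 97 93 92 94 93 88 73 45 25 22 20 17 7 12 8 11 11 10
312  7 7 7 7 9 5 12 11 8 8 8 15 15 9 21 52 96 131 147 151 148 141 139 146 150 151 151 151 151 151 151 151 151 150 142 128 107 95 93 92 93 93 93 93 92 92 92 90 81 62 36 18 14 11 14
318  11 5 10 8 11 4 12 7 6 8 10 11 8 12 33 72 113 141 151 152 148 141 139 145 149 150 151 151 151 151 152 152 151 149 141 125 106 96 92 93 92 93 94 93 92 93 93 92 87 72 45 20 12 12 4
324  5 8 5 8 9 9 3 7 13 10 4 6 6 12 33 67 103 128 138 142 141 136 135 143 147 149 150 150 151 151 151 152 151 149 140 123 104 93 91 92 92 92 91 90 89 91 98 115 119 101 67 29 12 5 5
```

send_rows(
  plan=[
    {"claw": 0,"travel": [-0.014,0.041,0],"twist": 0},
    {"claw": 0,"travel": [-0.026,0.083,0],"twist": 0},
    {"claw": 0,"travel": [-0.037,0.125,0],"twist": 0},
    {"claw": 0,"travel": [-0.045,0.169,0],"twist": 0},
    {"claw": 0,"travel": [-0.052,0.211,0],"twist": 0},
    {"claw": 0,"travel": [-0.057,0.255,0],"twist": 0},
    {"claw": 0,"travel": [-0.059,0.299,0],"twist": 0},
    {"claw": 0,"travel": [-0.06,0.335,0],"twist": 0},
    {"claw": 0,"travel": [-0.06,0.335,0],"twist": 0},
  ],
)

```text
time_s: 8.73
tcp_pos: [523.1, -169.4, 208.7]
orientation: [-0.556, -0.438, 0.556, -0.436]
ft_force: [-0.3, 0.2, -2.1]
finger_gap: 0.065
```

```bash
python3 m.py | sed -n '1p;5,9p'
```

```text
[ 523.08 -169.35  208.72] [-0.27  0.17 -2.06] 0.0647778488905765 [0.03 0.07 0.03]
300  8 10 5 7 10 6 8 8 9 9 8 9 6 8 6 6 15 14 14 10 11 14 19 18 41 83 123 141 148 150 150 150 151 150 150 150 150 149 143 128 92 51 24 16 12 9 11 8 9 12 8 7 4 5 6
312  12 7 6 4 4 8 9 10 7 8 5 8 10 4 8 15 12 12 23 54 95 127 143 147 140 129 132 142 147 150 149 150 150 150 149 149 149 148 141 133 126 134 144 144 130 99 57 23 14 11 10 7 6 5 9
318  10 6 6 11 9 4 4 7 9 8 3 7 0 9 12 14 9 16 38 80 122 143 148 148 139 126 130 141 147 149 149 150 148 149 150 149 148 146 142 130 123 134 146 149 145 127 87 38 14 13 10 10 10 7 9
324  3 6 8 3 7 5 7 8 8 10 9 13 12 6 5 7 7 13 36 76 115 138 147 146 140 130 132 140 146 149 149 149 148 149 149 150 148 146 140 129 120 133 144 146 140 123 87 43 16 5 9 6 9 8 9
```

The glass is upright and flush in the pads with forces near zero. I'll lift clear, then square the jaws to the drainer.

send_rows(
  plan=[
    {"claw": 0,"travel": [-0.05,0,0],"twist": 0},
    {"claw": 0,"travel": [-0.13,0,0],"twist": 0},
    {"claw": 0,"travel": [-0.23,0,0],"twist": 0},
    {"claw": 0,"travel": [-0.31,0,0],"twist": -0.01},
    {"claw": 0,"travel": [-0.37,0,0],"twist": -0.03},
    {"claw": 0,"travel": [-0.4,0,0],"twist": -0.05},
    {"claw": 0,"travel": [-0.4,0,0],"twist": -0.07},
    {"claw": 0,"travel": [-0.4,0,0],"twist": -0.077},
    {"claw": 0,"travel": [-0.4,0,0],"twist": -0.077},
    {"claw": 0,"travel": [-0.4,0,0],"twist": -0.077},
  ],
)

```text
time_s: 9.67
tcp_pos: [522.9, -169.5, 270.0]
orientation: [0.5, 0.5, -0.5, 0.5]
ft_force: [0.5, 0.3, -2.7]
finger_gap: 0.071
```

```bash
python3 - <<'E'
from h import *
s=ctrl.snapshot("side")[...,::-1]; n=ctrl.snapshot("scene")[...,::-1]
st=ctrl.state();print(st["tcp_pos"],st["ft_force"],st["finger_gap"],R.from_quat(st["orientation"]).as_matrix())
c=lambda im,x,y,ww,hh,k: cv2.resize(im[y:y+hh,x:x+ww],None,fx=k,fy=k,interpolation=cv2.INTER_CUBIC)
cv2.imwrite("pics/c7.png",np.hstack([c(s,310,120,100,125,4),c(n,230,60,100,125,4)]))
E
```

```text
[ 522.92 -169.46  269.6 ] [-0.37  0.08 -3.71] 0.06951422117413042 [[-0.  1.  0.]
 [ 0.  0. -1.]
 [-1. -0. -0.]]
```

View pics/c7.png

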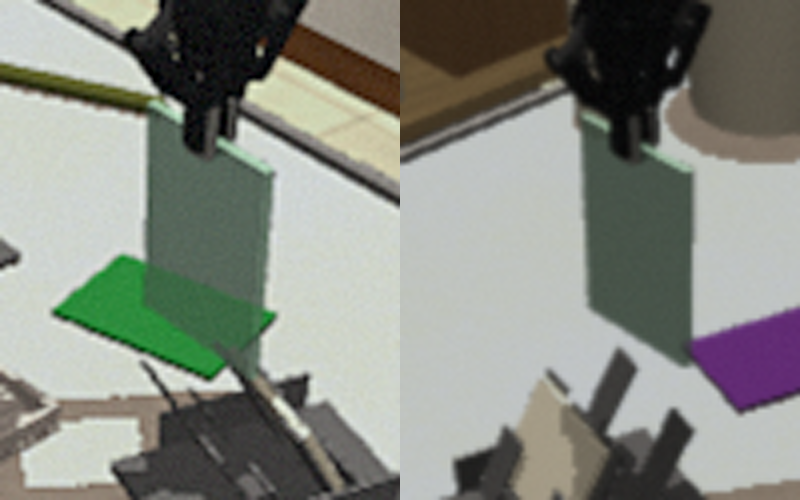

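The glass hangs plumb with the same edge up, and the board and rack are undisturbed. Now I'll solve for the glass relative to the TCP, and refine the drainer with the first wrist picture.

```bash
python3 - <<'E'
from h import *
st=ctrl.state()
def pts(p):
    y=np.array([-np.sin(p[3]),np.cos(p[3]),0]); x=np.array([np.cos(p[3]),np.sin(p[3]),0])
    z=np.cos(p[4])*np.array([0,0,1])+np.sin(p[4])*x
    z=z+p[5]*y; 
    return np.array([np.array(p[:3])+s*55*y+t*160*z for t in(0,1) for s in(1,-1)])
S=np.array([(345.75,195.75),(374.5,213.75),(347.5,145),(378,163)]);N=np.array([(302,151.25),(277.5,136.25),(303,103),(275.75,88.75)])
for sub in ([("side",S),("scene",N)],):
    f=lambda p:np.concatenate([(proj(n,pts(p))-q).ravel() for n,q in sub])
    r=least_squares(f,[523,-169,155,0,0,0]);print(r.x,r.x[:3]-st["tcp_pos"],np.degrees(r.x[3:]));print(r.fun.reshape(-1,2))
st0=dict(orientation=np.array([.4997,.5004,-.5002,.4996]),tcp_pos=np.array([574.56,.12,196.4]))
w=cv2.imread("pics/wrist0.png")
for v in (24,28): print(v,[int(x) for x in w[v,255:270,1]],[int(x) for x in w[v,355:368,1]])
print([int(x) for x in w[20:40,280,1]])
for v in (2,6,9): print(v,[int(x) for x in w[v,280:345,1]])
for p in ([569.6,239.5,0],[570,241.2,0],[564,228.3,0]):
    print(p,proj("wrist",world(p,[[-60,-70,12],[60,-70,12],[-14,-45,62],[14,-45,62]]),st0).round(1).tolist())
E
```

```text
[ 529.97 -169.    154.68    0.03   -0.03    0.01] [   7.05    0.46 -114.91] [ 1.64 -1.9   0.47]
[[ 0.37 -0.15]
 [-0.67  0.82]
 [-0.49  0.08]
 [-0.32 -0.62]
 [ 0.13  0.35]
 [-0.48  0.45]
 [-0.32 -0.51]
 [-0.6  -0.19]]
24 [137, 136, 136, 133, 122, 97, 83, 87, 87, 88, 89, 89, 88, 88, 89] [89, 88, 87, 88, 85, 79, 87, 109, 129, 135, 137, 137, 136]
28 [137, 136, 137, 132, 118, 97, 85, 85, 88, 88, 88, 87, 87, 88, 87] [87, 86, 87, 86, 84, 83, 92, 113, 129, 135, 136, 137, 137]
[88, 87, 88, 87, 87, 88, 88, 88, 83, 75, 60, 54, 82, 116, 132, 137, 137, 138, 138, 138]
2 [85, 86, 85, 86, 85, 85, 86, 85, 85, 86, 85, 84, 78, 63, 46, 36, 35, 33, 33, 32, 38, 47, 48, 51, 50, 52, 57, 71, 80, 85, 86, 85, 85, 85, 85, 86, 85, 85, 80, 68, 49, 39, 36, 34, 34, 34, 39, 44, 50, 54, 67, 79, 85, 86, 85, 85, 86, 85, 85, 85, 84, 86, 84, 85, 85]
6 [85, 87, 85, 86, 86, 86, 85, 86, 85, 85, 85, 86, 84, 75, 64, 46, 34, 34, 34, 32, 33, 40, 48, 49, 51, 52, 60, 71, 81, 86, 86, 86, 87, 86, 86, 86, 85, 85, 80, 66, 48, 39, 34, 34, 36, 34, 41, 47, 51, 54, 65, 79, 86, 85, 86, 86, 85, 87, 86, 86, 86, 85, 86, 84, 86]
9 [85, 86, 87, 86, 86, 85, 86, 86, 85, 87, 85, 87, 87, 82, 73, 56, 43, 37, 33, 31, 33, 37, 46, 51, 61, 73, 81, 84, 86, 86, 86, 86, 86, 86, 86, 86, 86, 86, 79, 64, 45, 38, 37, 34, 35, 38, 43, 51, 57, 62, 71, 80, 85, 87, 87, 87, 86, 87, 86, 86, 85, 87, 88, 86, 86]
[569.6, 239.5, 0] [[262.0, 30.1], [365.1, 29.5], [298.9, -6.4], [326.6, -6.6]]
[570, 241.2, 0] [[262.4, 28.7], [365.4, 28.2], [299.3, -7.9], [326.9, -8.1]]
[564, 228.3, 0] [[257.1, 39.2], [360.4, 38.2], [293.2, 3.4], [321.0, 3.0]]
```

send_rows(
  plan=[
    {"claw": 0,"travel": [0,0.01,-0.05],"twist": 0},
    {"claw": 0,"travel": [0,0.02,-0.15],"twist": 0},
    {"claw": 0,"travel": [0,0.04,-0.3],"twist": 0},
    {"claw": 0,"travel": [0,0.06,-0.47],"twist": 0},
    {"claw": 0,"travel": [0,0.08,-0.64],"twist": 0},
    {"claw": 0,"travel": [0,0.1,-0.82],"twist": 0},
    {"claw": 0,"travel": [0,0.12,-1.0],"twist": 0},
  ],
)

```text
time_s: 10.35
tcp_pos: [540.4, -17.7, 269.4]
orientation: [0.499, 0.501, -0.499, 0.5]
ft_force: [1.1, 0.1, -2.8]
finger_gap: 0.071
```

send_rows(
  plan=[
    {"claw": 0,"travel": [0,0.02,-0.17],"twist": 0},
    {"claw": 0,"travel": [0,0.04,-0.34],"twist": 0},
    {"claw": 0,"travel": [0,0.06,-0.51],"twist": 0},
    {"claw": 0,"travel": [0,0.08,-0.68],"twist": 0},
    {"claw": 0,"travel": [0,0.1,-0.85],"twist": 0},
    {"claw": 0,"travel": [0,0.12,-1.0],"twist": 0},
  ],
)

```text
time_s: 10.85
tcp_pos: [557.7, 132.9, 269.4]
orientation: [0.499, 0.501, -0.499, 0.501]
ft_force: [-1.0, -0.1, -3.4]
finger_gap: 0.071
```

send_rows(
  plan=[
    {"claw": 0,"travel": [0,0.01,-0.15],"twist": 0},
    {"claw": 0,"travel": [0,0.02,-0.3],"twist": 0},
    {"claw": 0,"travel": [0,0.03,-0.45],"twist": 0},
    {"claw": 0,"travel": [0,0.04,-0.57],"twist": 0},
    {"claw": 0,"travel": [0.1,0.04,-0.65],"twist": 0},
    {"claw": 0,"travel": [0.25,0.04,-0.68],"twist": 0},
    {"claw": 0,"travel": [0.38,0.04,-0.68],"twist": 0},
    {"claw": 0,"travel": [0.45,0.04,-0.68],"twist": 0},
    {"claw": 0,"travel": [0.45,0.04,-0.68],"twist": 0},
    {"claw": 0,"travel": [0.45,0.04,-0.68],"twist": 0},
  ],
)

```text
time_s: 11.68
tcp_pos: [563.5, 232.6, 201.8]
orientation: [0.499, 0.501, -0.5, 0.5]
ft_force: [-0.1, 0.1, -3.5]
finger_gap: 0.073
```

```bash
python3 - <<'E'
from h import *
st=ctrl.state();print(st["time_s"],st["tcp_pos"],st["ft_force"],st["finger_gap"])
w=ctrl.snapshot("wrist")[...,::-1];s=ctrl.snapshot("side")[...,::-1]; n=ctrl.snapshot("scene")[...,::-1]
for k,i in zip("wsn",(w,s,n)): cv2.imwrite(f"pics/8{k}.png",i)
p=[568,237,0]; L=[[-60,-70,12],[60,70,12],[-14,-45,62],[14,45,62]]
print(proj("side",world(p,L)),proj("scene",world(p,L)))
c=lambda im,x,y,ww,hh,k: cv2.resize(im[y:y+hh,x:x+ww],None,fx=k,fy=k,interpolation=cv2.INTER_CUBIC)
left=np.vstack([c(s,255,125,75,60,5),c(n,345,210,75,60,5)])
cv2.imwrite("pics/c8.png",np.hstack([left,c(w,245,60,100,150,4)]))
E
```

```text
11.6833 [563.46 232.65 201.83] [-0.08  0.08 -3.5 ] 0.07297301366503342
[[287.46 193.58]
 [293.76 166.  ]
 [293.99 173.93]
 [286.61 160.92]] [[375.61 231.47]
 [388.37 285.67]
 [373.86 232.74]
 [394.36 257.49]]
```

View pics/c8.png

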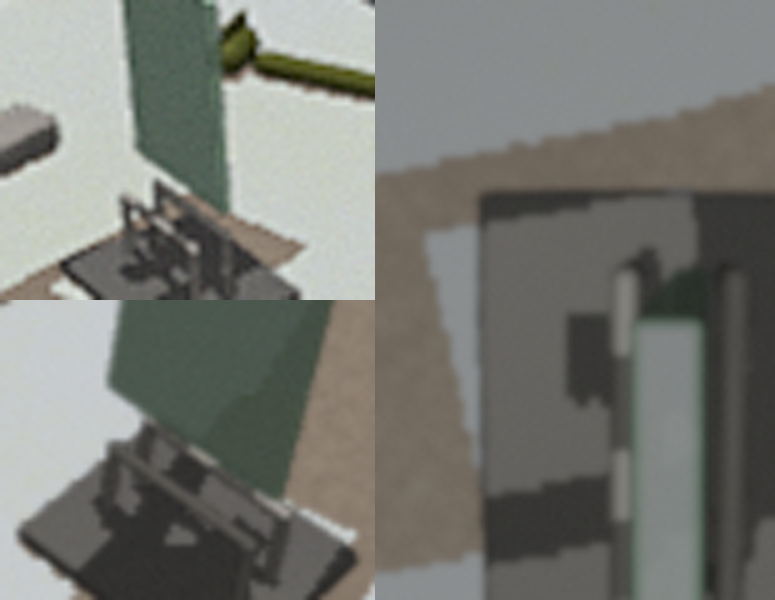

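The wrist view looks down the glass's plane: top face at u≈635–703, foot to the right of it around 690, wires at about 625 and 733. The glass hangs some 2° off plumb, with its foot about 1–2 mm to +x of the gap's middle, inside the 6 mm allowance. A quick check of the drainer's y.

```bash
python3 - <<'E'
from h import *
st=ctrl.state()
for y in (228,233,238,243):
    print(y,((proj("wrist",world([567.5,y,0],[[-60,70,12],[-14,41,64],[14,41,64]]),st)-[245,60])*4+[375,0]).round().tolist())
print(((proj("wrist",[[569,288,87],[563.5,288,247]],st)-[245,60])*4+[375,0]).round().tolist())
E
```

```text
228 [[470.0, 224.0], [619.0, 334.0], [728.0, 335.0]]
233 [[470.0, 207.0], [619.0, 315.0], [729.0, 315.0]]
238 [[469.0, 190.0], [619.0, 295.0], [729.0, 296.0]]
243 [[469.0, 173.0], [619.0, 276.0], [729.0, 276.0]]
[[681.0, 263.0], [651.0, 311.0]]
```

send_rows(
  plan=[
    {"claw": 0,"travel": [0,-0.007,-0.02],"twist": 0},
    {"claw": 0,"travel": [0,-0.007,-0.04],"twist": 0},
    {"claw": 0,"travel": [0.04,-0.007,-0.04],"twist": 0},
    {"claw": 0,"travel": [0.08,-0.007,-0.04],"twist": 0},
    {"claw": 0,"travel": [0.12,-0.007,-0.04],"twist": 0},
    {"claw": 0,"travel": [0.16,-0.007,-0.04],"twist": 0},
    {"claw": 0,"travel": [0.2,-0.007,-0.04],"twist": 0},
    {"claw": 0,"travel": [0.24,-0.007,-0.04],"twist": 0},
    {"claw": 0,"travel": [0.24,-0.007,-0.04],"twist": 0},
  ],
)

```text
time_s: 12.58
tcp_pos: [561.7, 238.3, 163.9]
orientation: [0.498, 0.501, -0.5, 0.5]
ft_force: [-0.3, 0.1, -4.4]
finger_gap: 0.071
```

```bash
python3 - <<'E'
from h import *
st=ctrl.state();print(st["time_s"],st["tcp_pos"],st["ft_force"],st["finger_gap"],st["moment"])
E
```

```text
12.5833 [561.65 238.33 163.95] [-0.32  0.14 -4.43] 0.07091993655860462 [0.02 0.06 0.02]
```

send_rows(
  plan=[
    {"claw": 0,"travel": [0.03,0,0],"twist": 0},
    {"claw": 0,"travel": [0.06,0,0],"twist": 0},
    {"claw": 0,"travel": [0.09,0,0],"twist": 0},
    {"claw": 0,"travel": [0.12,0,0],"twist": 0},
    {"claw": 0,"travel": [0.15,0,0],"twist": 0},
    {"claw": 0,"travel": [0.18,0,0],"twist": 0},
    {"claw": 0,"travel": [0.19,0,0],"twist": 0},
    {"claw": 0,"travel": [0.19,0,0],"twist": 0},
    {"claw": 0,"travel": [0.19,0,0],"twist": 0},
  ],
)

```text
time_s: 13.33
tcp_pos: [562.7, 238.7, 137.5]
orientation: [0.499, 0.501, -0.499, 0.501]
ft_force: [-0.1, 0.0, -2.8]
finger_gap: 0.072
```

send_rows(
  plan=[
    {"claw": 0,"travel": [0.007,0,0],"twist": 0},
    {"claw": 0,"travel": [0.013,0,0],"twist": 0},
    {"claw": 0,"travel": [0.02,0,0],"twist": 0},
    {"claw": 0,"travel": [0.02,0,0],"twist": 0},
    {"claw": 0,"travel": [0.02,0,0],"twist": 0},
  ],
)

```text
time_s: 13.75
tcp_pos: [562.7, 238.6, 134.5]
orientation: [0.499, 0.501, -0.499, 0.501]
ft_force: [-0.1, -0.8, -3.8]
finger_gap: 0.075
```

send_rows(
  plan=[
    {"claw": 0,"travel": [0.007,0,0],"twist": 0},
    {"claw": 0,"travel": [0.013,0,0],"twist": 0},
    {"claw": 0,"travel": [0.02,0,0],"twist": 0},
    {"claw": 0,"travel": [0.02,0,0],"twist": 0},
    {"claw": 0,"travel": [0.02,0,0],"twist": 0},
  ],
)

```text
time_s: 14.17
tcp_pos: [562.6, 238.6, 131.4]
orientation: [0.499, 0.501, -0.499, 0.501]
ft_force: [0.4, 0.2, -3.5]
finger_gap: 0.069
```

send_rows(
  plan=[
    {"claw": 0,"travel": [0.007,0,0],"twist": 0},
    {"claw": 0,"travel": [0.013,0,0],"twist": 0},
    {"claw": 0,"travel": [0.013,0,0],"twist": 0},
    {"claw": 0,"travel": [0.013,0,0],"twist": 0},
  ],
)

```text
time_s: 14.5
tcp_pos: [562.7, 238.6, 129.5]
orientation: [0.499, 0.501, -0.499, 0.501]
ft_force: [0.3, 0.4, -3.3]
finger_gap: 0.073
```

send_rows(
  plan=[
    {"claw": 0,"travel": [0.007,0,0],"twist": 0},
    {"claw": 0,"travel": [0.013,0,0],"twist": 0},
    {"claw": 0,"travel": [0.013,0,0],"twist": 0},
    {"claw": 0,"travel": [0.013,0,0],"twist": 0},
  ],
)

```text
time_s: 14.83
tcp_pos: [562.7, 238.6, 127.5]
orientation: [0.499, 0.501, -0.499, 0.501]
ft_force: [-0.4, -0.1, -3.6]
finger_gap: 0.078
```

send_rows(
  plan=[
    {"claw": 0,"travel": [0.007,0,0],"twist": 0},
    {"claw": 0,"travel": [0.007,0,0],"twist": 0},
    {"claw": 0,"travel": [0.007,0,0],"twist": 0},
  ],
)

```text
time_s: 15.08
tcp_pos: [562.6, 238.6, 126.5]
orientation: [0.499, 0.501, -0.499, 0.501]
ft_force: [0.3, -0.1, -3.0]
finger_gap: 0.071
```

send_rows(
  plan=[
    {"claw": 0,"travel": [0.007,0,0],"twist": 0},
    {"claw": 0,"travel": [0.007,0,0],"twist": 0},
    {"claw": 0,"travel": [0.007,0,0],"twist": 0},
  ],
)

```text
time_s: 15.33
tcp_pos: [562.7, 238.6, 125.5]
orientation: [0.499, 0.501, -0.499, 0.501]
ft_force: [-0.4, -0.5, -2.7]
finger_gap: 0.075
```

send_rows(
  plan=[
    {"claw": 0,"travel": [0.007,0,0],"twist": 0},
    {"claw": 0,"travel": [0.007,0,0],"twist": 0},
    {"claw": 0,"travel": [0.007,0,0],"twist": 0},
  ],
)

```text
time_s: 15.58
tcp_pos: [563.1, 238.6, 125.0]
orientation: [0.499, 0.501, -0.499, 0.501]
ft_force: [0.3, -0.2, 0.0]
finger_gap: 0.074
```

The foot is on the base: the force stepped from −3 to 0 N at the expected height. I'll open slowly and let the glass settle.

send_rows(
  plan=[
    {"claw": 0.08,"travel": [0,0,0],"twist": 0},
    {"claw": 0.09,"travel": [0,0,0],"twist": 0},
    {"claw": 0.1,"travel": [0,0,0],"twist": 0},
    {"claw": 0.11,"travel": [0,0,0],"twist": 0},
    {"claw": 0.12,"travel": [0,0,0],"twist": 0},
    {"claw": 0.12,"travel": [0,0,0],"twist": 0},
    {"claw": 0.12,"travel": [0,0,0],"twist": 0},
  ],
)

```text
time_s: 16.17
tcp_pos: [562.7, 238.7, 124.4]
orientation: [0.499, 0.501, -0.499, 0.501]
ft_force: [0.6, -0.3, -0.5]
finger_gap: 0.119
```

```bash
cat > e.py <<'E'
from h import *
st=ctrl.state();print(st["time_s"],st["tcp_pos"],st["ft_force"],st["finger_gap"],st["moment"])
w=ctrl.snapshot("wrist")
for r in (110,120,130,140,160,180,200): print(r,"".join(" %d"%x for x in w[r,300:338,1]))
E
python3 e.py
```

```text
16.1667 [562.67 238.67 124.43] [ 0.56 -0.32 -0.49] 0.11921701924281178 [ 0.   -0.05  0.02]
110  103 102 102 100 101 99 99 100 101 103 104 105 105 106 107 106 104 105 104 103 103 103 104 103 102 102 102 103 105 106 105 103 103 102 102 102 104 105
120  104 102 103 103 104 104 104 104 102 103 102 102 104 102 102 100 97 92 75 62 58 57 57 56 57 57 55 57 58 57 57 58 57 57 57 58 58 57
130  103 103 104 103 103 102 102 102 99 91 79 73 72 72 74 86 94 89 75 61 55 54 51 52 52 53 51 51 52 56 57 57 57 59 57 56 58 57
140  91 92 100 108 113 113 109 98 86 68 60 70 84 92 95 96 97 95 96 97 96 95 96 95 95 92 85 73 62 56 56 55 54 47 40 37 41 49
160  76 91 103 98 89 85 80 74 67 68 90 115 128 135 136 138 138 137 137 137 137 138 137 138 136 134 127 116 98 75 61 58 58 57 55 55 56 63
180  61 64 70 77 82 82 78 74 68 69 91 115 128 134 137 137 137 138 138 138 137 137 138 137 136 134 127 111 87 67 59 58 57 56 56 56 60 68
200  80 92 97 100 104 106 100 87 77 69 89 113 127 134 136 137 138 138 138 137 137 137 136 137 136 132 125 108 82 61 58 56 57 54 53 58 64 71
```

```bash
python3 - <<'E'
from h import *
st=ctrl.state(); w=sum(ctrl.snapshot("wrist").astype(int) for _ in range(4))/4
g=w[...,1]-(w[...,0]+w[...,2])/2
for r in range(112,142,2): print(r,"".join("%3d"%round(x) for x in g[r,300:338]))
y=293.5
for x in (562,565,568,571):
    print(x,proj("wrist",[[x-4,y,12],[x+4,y,12],[x-4,y,172],[x+4,y,172]],st).round(1).tolist())
print(proj("wrist",world([569,239,0],[[-10,41,64],[10,41,64],[-10,41,12],[10,41,12]]),st).round(1).tolist())
E
```

```text
112   0  0  1  1  0  1  1  1  1  1  1  1  1  1  0  0  0  1  1  0  0  1  1  1  1  0  0  0  0  0  1  1  0  0  1  1  1  2
114   1  1  1  1  0  1  1  1  1  1  1  0  1  1  1  1  1  0  0  0  1  1  1  0  0  0  0  0  1  0  0  1  1  0  1  1  1  1
116   1  1  1  1  1  1  1  1  1  1  1  1  0  1  1  1  0  0  0  0  1  1  0  0  1  0  1  0  1  0  1  0  1  1  1  1  1  1
118   1  1  1  1  1  1  1  1  1  1  0  1  1  1  1  1  1  0  0  0  0  0  0  1  0  1  0  1  0  0  0  1  0  1  1  1  0  1
120   1  1  2  2  2  1  1  1  1  1  1  1  2  1  1  1  1  0  0  1  1  0  1  0  1  0  1  1  0  0  0  1  0  0  0  1  1  0
122   2  2  2  2  2  1  1  1  1  1  1  1  1  1  1  1  1  1  1  1  1  1  0  0  0  0  0  0  0  0  1  0  0  1  0  0  1  0
124   2  2  1  2  1  1  1  1  1  1  1  1  1  1  0  1  1  1  0  1  0  0  0  0  0  0  0  0  1  0  0  0  0  0  0  0  1  0
126   2  2  2  2  1  1  1  1  2  2  1  2  1  1  1  1  0  1  1  1  2  3  2  3  3  3  2  2  2  0  0  0  0  0  0  0  1  1
128   2  2  1  2  1  2  1  1  2  2  2  2  2  1  1  1  1  1  2  3  5  7  8  7  8  8  7  6  3  1  1  0  0  0  1  0  1  0
130   2  2  2  1  1  2  2  2 
[... 325 characters left out ...]
 0
136   2  2  1  1  1  1  1  1  0  1  1  1  2  3  4  7  8  9  8  8  8  9  8  8  9  8  8  7  5  2  1  1  0  0  0  1  1  1
138   2  1  1  2  1  1  1  1  1  0  1  2  4  6  8  8  9  8  9  8  9  9  9  9  8  8  8  7  5  2  2  0  1  1  1  2  1  1
140   1  1  1  2  2  2  2  2  1  2  4  8 12 12 13 13 12 12 12 12 12 12 12 12 13 12 12 11  8  4  2  1  1  1  0  1  1  1
562 [[312.6, 126.4], [321.2, 126.4], [305.9, 139.7], [325.2, 139.8]]
565 [[315.8, 126.4], [324.5, 126.4], [313.1, 139.7], [332.4, 139.8]]
568 [[319.1, 126.4], [327.7, 126.4], [320.4, 139.7], [339.6, 139.9]]
571 [[322.3, 126.4], [330.9, 126.4], [327.6, 139.8], [346.8, 140.0]]
[[312.7, 146.3], [338.8, 146.4], [313.6, 140.8], [335.1, 140.9]]
```

The foot is centred (x≈568 against the gap's ≈569) and on the base, and the top leans about 1.7° to −x against a pad. I'll nudge it plumb with the loose jaws.

send_rows(
  plan=[
    {"claw": 0.12,"travel": [0,0.005,0],"twist": 0},
    {"claw": 0.12,"travel": [0,0.01,0],"twist": 0},
    {"claw": 0.12,"travel": [0,0.015,0],"twist": 0},
    {"claw": 0.12,"travel": [0,0.02,0],"twist": 0},
    {"claw": 0.12,"travel": [0,0.02,0],"twist": 0},
    {"claw": 0.12,"travel": [0,0.02,0],"twist": 0},
  ],
)

```text
time_s: 16.92
tcp_pos: [565.8, 238.6, 124.5]
orientation: [0.499, 0.501, -0.499, 0.501]
ft_force: [0.6, -0.1, 0.3]
finger_gap: 0.119
```

```bash
cat > f.py <<'E'
from h import *
st=ctrl.state(); w=sum(ctrl.snapshot("wrist").astype(int) for _ in range(4))/4
g=w[...,1]-(w[...,0]+w[...,2])/2
def ed(row,lo,hi,thr):
    a=np.where(g[row,lo:hi]>thr)[0]+lo; return a.min(),a.max()
b=ed(129,300,345,4); t=[ed(r,295,350,6) for r in (143,150,160)]
print(st["time_s"],st["tcp_pos"],st["ft_force"],st["finger_gap"]); print(b,t)
for x,z,row in ((0,12,0),(0,172,0)):
    X=np.arange(555,585,.1); P=np.c_[X,np.full_like(X,293.5),np.full_like(X,z)]; u=proj("wrist",P,st)[:,0]
    print(z,np.interp((np.mean(b) if z==12 else np.mean(t[0])),u,X).round(1))
E
python3 f.py
```

```text
16.9167 [565.79 238.63 124.49] [ 0.65 -0.11  0.26] 0.11894185654199256
(np.int64(317), np.int64(325)) [(np.int64(310), np.int64(329)), (np.int64(310), np.int64(329)), (np.int64(310), np.int64(329))]
12 568.9
172 566.8
```

send_rows(
  plan=[
    {"claw": 0.12,"travel": [0,0.005,0],"twist": 0},
    {"claw": 0.12,"travel": [0,0.01,0],"twist": 0},
    {"claw": 0.12,"travel": [0,0.012,0],"twist": 0},
    {"claw": 0.12,"travel": [0,0.012,0],"twist": 0},
    {"claw": 0.12,"travel": [0,0.012,0],"twist": 0},
  ],
)

```text
time_s: 17.53
tcp_pos: [567.5, 238.7, 124.5]
orientation: [0.499, 0.501, -0.499, 0.501]
ft_force: [0.5, 0.0, 0.3]
finger_gap: 0.119
```

```bash
python3 f.py
```

```text
17.5333 [567.51 238.66 124.46] [0.49 0.03 0.31] 0.1185950137366804
(np.int64(315), np.int64(323)) [(np.int64(311), np.int64(329)), (np.int64(311), np.int64(329)), (np.int64(310), np.int64(329))]
12 568.8
172 568.7
```

Plumb now: foot 568.8, top 568.7. I'll open gently.

send_rows(
  plan=[
    {"claw": 0.13,"travel": [0,0,0],"twist": 0},
    {"claw": 0.15,"travel": [0,0,0],"twist": 0},
    {"claw": 0.18,"travel": [0,0,0],"twist": 0},
    {"claw": 0.22,"travel": [0,0,0],"twist": 0},
    {"claw": 0.28,"travel": [0,0,0],"twist": 0},
    {"claw": 0.35,"travel": [0,0,0],"twist": 0},
    {"claw": 0.4,"travel": [0,0,0],"twist": 0},
    {"claw": 0.4,"travel": [0,0,0],"twist": 0},
    {"claw": 0.4,"travel": [0,0,0],"twist": 0},
  ],
)

```text
time_s: 18.48
tcp_pos: [567.5, 238.7, 124.5]
orientation: [0.499, 0.501, -0.499, 0.501]
ft_force: [0.3, -0.5, -0.2]
finger_gap: 0.395
```

```bash
python3 f.py
```

```text
18.4833 [567.53 238.66 124.5 ] [ 0.34 -0.51 -0.16] 0.3945370801449793
(np.int64(315), np.int64(323)) [(np.int64(310), np.int64(329)), (np.int64(310), np.int64(329)), (np.int64(311), np.int64(329))]
12 568.8
172 568.5
```

It stands upright unaided. Now withdraw straight up.

send_rows(
  plan=[
    {"claw": 0.4,"travel": [-0.04,0,0],"twist": 0},
    {"claw": 0.4,"travel": [-0.1,0,0],"twist": 0},
    {"claw": 0.4,"travel": [-0.18,0,0],"twist": 0},
    {"claw": 0.4,"travel": [-0.3,0,0],"twist": 0},
    {"claw": 0.4,"travel": [-0.45,0,0],"twist": 0},
    {"claw": 0.4,"travel": [-0.6,0,0],"twist": 0},
    {"claw": 0.4,"travel": [-0.7,0,0],"twist": 0},
    {"claw": 0.4,"travel": [-0.7,0,0],"twist": 0},
    {"claw": 0.4,"travel": [-0.7,0,0],"twist": 0},
  ],
)

```text
time_s: 19.43
tcp_pos: [568.4, 238.9, 231.6]
orientation: [0.5, 0.5, -0.498, 0.502]
ft_force: [-0.7, -1.1, 0.4]
finger_gap: 0.403
```

```bash
python3 - <<'E'
from h import *
st=ctrl.state();print(st["time_s"],st["tcp_pos"],st["ft_force"])
w=sum(ctrl.snapshot("wrist").astype(int) for _ in range(3))/3; g=w[...,1]-(w[...,0]+w[...,2])/2
P=np.array([[x,y,z] for y in(184,293.5) for x in(564.7,572.7) for z in(172,)]+[[564.7,293.5,12],[572.7,293.5,12]])
print(proj("wrist",P,st).round(1).tolist())
for r in range(150,260,12): print(r,[int(i) for i in np.where(g[r,290:350]>6)[0][[0,-1]]+290] if (g[r,290:350]>6).any() else None)
# bystanders / board unmoved: compare scene with first picture away from arm
n=ctrl.snapshot("side")[...,::-1].astype(int); o=cv2.imread("pics/side0.png").astype(int)
d=(np.abs(n-o).max(2)>60)
for nm,(x,y,a,b) in dict(board=(385,215,30,40),dish=(278,205,50,40),block=(245,142,27,20),cap=(440,270,30,35),drainerbase=(265,170,20,25)).items(): print(nm,int(d[y:y+b,x:x+a].sum()),"of",a*b)
E
```

```text
19.4333 [568.45 238.86 231.63] [-0.69 -1.07  0.44]
[[312.5, 261.1], [321.9, 261.1], [312.3, 129.1], [322.8, 129.1], [314.1, 123.7], [320.4, 123.7]]
150 [314, 324]
162 [314, 323]
174 [314, 324]
186 [314, 324]
198 [315, 324]
210 [314, 324]
222 [315, 323]
234 [315, 323]
246 [314, 323]
258 [314, 323]
board 0 of 1200
dish 470 of 2000
block 0 of 540
cap 0 of 1050
drainerbase 166 of 500
```

```bash
python3 -c "
from station import ctrl
print(ctrl.state()['ft_force'],ctrl.state()['time_s']);print(ctrl.sign_off())"
```

```text
[-0.04749329  0.0394979  -0.02473259] 19.6333
the job is handed in; nothing more can be done
None
```

The glass is standing upright between the drainer's two wire loops, same edge up, and I handed the job in at 19.6 s. I gripped it by its top edge and drew it about 80 mm up the slot's slope. Then I turned it upright over the end of the lower fin, carried it across and lowered it until it touched the base. I eased it plumb with loose jaws, let go and withdrew straight up.

**What went wrong first:** my first grip closed on nothing, because the fingertips stood about 35 mm higher than the stated tool point. I went lower and it held. The glass also slipped a few millimetres in the grip early in the pull.

**Last checks:**
- **Lean:** just before withdrawing, the wrist camera put the foot at x 568.8 and the top at 568.5, against about 569 for the middle of the gap. After withdrawing, the top edge was still straight and within 1–2 pixels of that.
- **Resting on the base:** the wrist force changed from −3 N to 0 at the expected height.
- **Forces:** readings taken between moves never went above about 8 N, and were zero at hand-in.
- **Other things:** the board, scrub block and nozzle cap look unchanged in the side view.
- **Not confirmed:** the soap dish and drainer areas do differ from the first picture. I put this down to the arm's moving shadow and the glass itself, as the arm never came near the dish. I had used all my picture views, so I couldn't look again.
- **Slope:** the last part of the turn upright happened while the foot was still inside the top 10 to 15 mm of the long lower fin. I did this on purpose so the foot would not snap over its end.

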